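# Lift the cast lever from the die and hold it level over the marking fixture

## Robot

A 6-joint arm with a two-finger parallel gripper is mounted at the origin on a cart in front of the work surface, level with it; the furniture and walls round the work are solid. World frame = base frame: x ahead of the robot, y to its left, z up, the work surface at z = 0. Lengths are in m, angles in degrees, forces in N, time in s.
With the tool pointing down it reaches from about 0.225 to 0.725 m from the base axis. Payload 3.1 kg.
Tool frame: the origin (TCP) lies midway between the tips of the shut fingers; the grasp point (between the pads) lies 19 mm behind it; z points along the fingers, y is the line along which they close (so a half turn about z gives the same grasp; the last joint's range is limited). The gripper opens to 85 mm and grips with 20 to 120 N. Pads are 22 mm wide; open, the fingers measure 114 mm over their backs; the gripper's body (76 mm by 85 mm) begins 54 mm behind the grasp point. The pads swing forward as they close: fully open they stand 13 mm farther back than shut.
Start: joints at [-77.624, 2.75, 5.684, 92.934, 0, 82.678], TCP at [0.177, -0.494, 0.231] pointing down, gripper open.
Joint ranges: [-166.93, 166.93], [-56.73, 111.36], [-69.38, 81.34], [-121.58, 131.49], [-85.45, 84.26], [-180, 180]. Speed limits (degrees/s): [159.86, 159.86, 180, 180, 180, 180].

## Interface

Orientations are given as [roll, pitch, yaw] about the fixed x, y, z axes, in that order (R = Rz(yaw) Ry(pitch) Rx(roll)).
In Python, from station import manip gives the robot as it stands. The module is installed in compiled form; this text tells all that it offers.
- The arm moves only by the tool carry_out, never from a script. Its arguments are lists of equal length, an entry for each row: "travel": the shift along the tool's x, y, z in m, a list of three; "yaw": the turn about the tool's z in rad; "jaw": the finger opening in m, from 0 to 0.0854. In form: {"travel": [[dx, dy, dz], ...], "yaw": [yaw, ...], "jaw": [jaw, ...]}. A call has 1 to 10 rows; each row is the pose to reach, as a shift and turn from the pose commanded when the call began, along the tool's axes at that moment; what a row does not reach only later rows make up. A row lasts 1/10 s, in which the tool goes at most 50 mm and 8.59 degrees, less where a joint would pass 70% of its speed; a pose out of reach is approached as far as the arm can. A call with a gripper value outside its range is refused whole. The fingers move at their own pace and stop on an object; "newtons" is the grip in N (left out, the last holds). Time passes only in rows, so rows that repeat a pose let the fingers close. It gives the time, the measured TCP pose, the force, the opening and the grip force at its end, in the units of the state.
- manip.read_state(): the state, without advancing time (a new reading comes with each control period).
- manip.read_camera(name): name is "side" or "top" or "wrist"; returns a dict with "color" (400x640x3 uint8, blue, green, red), "range_z" (400x640 float32, m along the optical axis (not along the pixel's ray), 0 where there is no reading), "camera_matrix" (3x3 intrinsics, pixels), "camera_from_world" (4x4, takes a point from world to camera coordinates). Camera axes: x right, y down, z forward; pixel columns grow to the right and rows downward; lengths in m; the calibration is good to about 2 mm. The wrist camera is an equidistant fisheye: a pixel r from the principal point sees the ray r / f radians off the axis. A picture is of the moment at which its call begins.
- manip.finish_job(): hands the job in; it is judged then, once.
The state is a dict: "time_s": time; "q": joint angles; "qvel": joint speeds; "tau": joint torques, N m; "tcp_pos": TCP position; "tool_rot": TCP orientation; "contact_force": force on the tool from outside, world axes, zero at the start; "ft_torque": the same for the moment, N m; "opening": finger opening in m; "grip_force": force on a finger pad.
Only numpy, scipy, OpenCV 4.12 (cv2) and the standard library are available. Lean on these libraries where they do the work, as an engineer would, in place of code of your own. Each camera call takes 0.05 s, during which the arm holds its last target. There are 200 camera calls.

## Task

Grip the cast lever across its bar at its balance point, lift it level and straight up out of the open die, and carry it over to the two-pin marking fixture. Finish holding it there, still and level, its big boss over the big pin and its small eye over the small pin, about 3 cm above the pin tips. Do not let the lever touch the fixture, do not let go of it, and leave the other things on the desk where they are.

Things in the scene. Friction and masses are not known exactly. Their poses are not given: they have to be found in the camera images.
- lever: dark cast-steel lever, loose, 0.4 to 0.6 kg, 183 mm long: round boss (dia 44, 30 high, 24 mm bore), straight bar (12 wide, 20 high), small eye (dia 22, 20 high, 10 mm bore); boss axis to eye axis 150 mm. Origin: on the boss axis at the boss's underside; x along the bar to the eye, z up. Bar and eye span z 5 to 25 mm. In the die 13 mm of the bar stand proud.
- lever_balance (a point): the lever's balance point (centre of mass): inside the bar, 45 mm from the boss axis towards the eye (23 mm clear of the boss's rim), 15 mm above the boss's underside, well off the middle of the lever's length. Axes as the lever's. Grip the bar here, one finger on each side of it, within 15 mm along the bar.
- lever_eye (a point): point on the axis of the lever's small eye, at the eye's underside
- die: open lower die: grey steel block 214 (x) x 84 (y) mm, fixed; flat top face 34 mm above the desk; origin under its middle. The cavity has the lever's outline with 2 to 3 mm clearance: 12 mm deep under the boss, 7 mm under bar and eye. The lever lies along the die's x, boss axis 69.5 mm from the middle towards -x. Fingertips can go down to 2 mm above the flat face beside the bar.
- fixture: two-pin marking fixture, fixed to the desk: aluminium plate 205 x 70 x 12 mm with a large round seat and a small one, each with an upright pin; origin under the plate's middle, x points from the big pin to the small pin
- fixture_big_pin (a point): tip of the fixture's big locating pin (diameter 22 mm), 46 mm above the desk, 75 mm from the plate's middle towards -x. The lever's boss belongs over it. Axes as the fixture's (x to the small pin).
- fixture_small_pin (a point): tip of the fixture's small locating pin (diameter 8 mm), 46 mm above the desk, 150 mm from the big pin. The lever's eye belongs over it.
- screwdriver_1: screwdriver with a red handle, 170 mm, lying between die and fixture; leave alone
- brass_bush: brass bush, 31 mm across, 29 mm high; leave alone
- lens_cap: black round lens cap, 66 mm across, 12 mm high; leave alone
- alu_puck: plain aluminium disc, 36 mm across, 22 mm high, near the brass bush; leave alone

How it is judged:
By the outcome, as a careful person would: the job done as asked, in the order asked, and still so for the second after the job is handed in, while the arm keeps its last pose, push and grip.
It also fails if it takes over 43 s, if anything falls off the work surface, if the arm or the gripper's body presses on something with over 40 N, if the wrist force passes 120 N, or if a joint passes its speed limit or range.

## Working session

There is one attempt and no reset: what is moved stays moved. The work goes in short steps, Python scripts to look and compute and a tool call to move; the robot and the scene stay as the last step left them, time stands still between calls to the robot, and variables do not carry over. Pictures are saved under pics/ and viewed, at most 10 in all, crops included, and the job is handed in when it is done.

Besides the shell and the picture viewer there is one more tool, called after "Call:" by a JSON object that holds its "fn" and its "kwargs". carry_out: Moves the arm, as the interface text tells. Its arguments: {"type":"object","properties":{"travel":{"type":"array","items":{"type":"array","items":{"type":"number"}}},"yaw":{"type":"array","items":{"type":"number"}},"jaw":{"type":"array","items":{"type":"number"}},"newtons":{"type":"number"}},"required":["travel","yaw","jaw"]}

```bash
mkdir -p pics; cat > h.py <<'E'
import numpy as np, cv2
from station import manip
def cam(n):
    d=manip.read_camera(n); return d
def pts(d):
    """world xyz for each pixel from depth (pinhole)"""
    K=np.array(d["camera_matrix"]);T=np.linalg.inv(np.array(d["camera_from_world"]));z=d["range_z"]
    v,u=np.mgrid[:z.shape[0],:z.shape[1]]
    P=np.stack([(u-K[0,2])/K[0,0]*z,(v-K[1,2])/K[1,1]*z,z],-1)
    return P@T[:3,:3].T+T[:3,3]
def ray(d,u,v,fish=False):
    K=np.array(d["camera_matrix"]);T=np.linalg.inv(np.array(d["camera_from_world"]))
    a=np.array([(u-K[0,2])/K[0,0],(v-K[1,2])/K[1,1],1.])
    if fish:
        r=np.hypot(a[0],a[1]); s=np.sin(r)/r if r>1e-9 else 1; a=np.array([a[0]*s,a[1]*s,np.cos(r)])
    return T[:3,3],T[:3,:3]@a
def onplane(d,u,v,h,fish=False):
    o,r=ray(d,u,v,fish); return o+r*(h-o[2])/r[2]
E
python3 - <<'E'
from h import *
print(manip.read_state())
for n in("top","side"):
    d=cam(n);cv2.imwrite(f"pics/{n}0.png",d["color"]);np.savez(f"{n}0.npz",**d);print(n,d["camera_matrix"],d["camera_from_world"])
E
```

```text
{'time_s': 0.0, 'q': array([-7.76235356e+01,  2.79104328e+00,  5.59053433e+00,  9.29335903e+01,
        1.17089401e-03,  8.26792281e+01]), 'qvel': array([-0.03207764, -0.0945506 ,  0.04950322, -0.01679446, -0.00349422,
       -0.02443987]), 'tau': array([-1.22953243e-03, -3.38777268e+01,  3.20017469e+01,  2.02475052e-02,
       -3.25827823e-04,  2.02512162e-06]), 'tcp_pos': array([ 0.17682612, -0.49366992,  0.23012452]), 'tool_rot': array([-1.79867143e+02, -1.82488174e-02,  1.96972138e+01]), 'contact_force': array([-0.08370237,  0.19292487, -0.28470213]), 'ft_torque': array([0.0188164 , 0.07801464, 0.0307095 ]), 'grip_force': 0.0, 'opening': 0.08540482376235772}
top [[366.04814169   0.         322.06423354]
 [  0.         366.04814169 191.34531694]
 [  0.           0.           1.        ]] [[ 0.01847392 -0.99970548 -0.01573756 -0.01473878]
 [-0.9825096  -0.0152346  -0.1855877   0.56187751]
 [ 0.18529329  0.01889083 -0.98250167  0.81679848]
 [ 0.          0.          0.          1.        ]]
side [[407.56715539   0.         318.99423129]
 [  0.         407.56715539 195.91267597]
 [  0.           0.           1.        ]] [[-0.81755917 -0.57583424 -0.00345398  0.44096315]
 [-0.30381443  0.43643015 -0.84689168  0.20870675]
 [ 0.48917665 -0.69133469 -0.53175422  0.66695368]
 [ 0.          0.          0.          1.        ]]
```

View pics/top0.png

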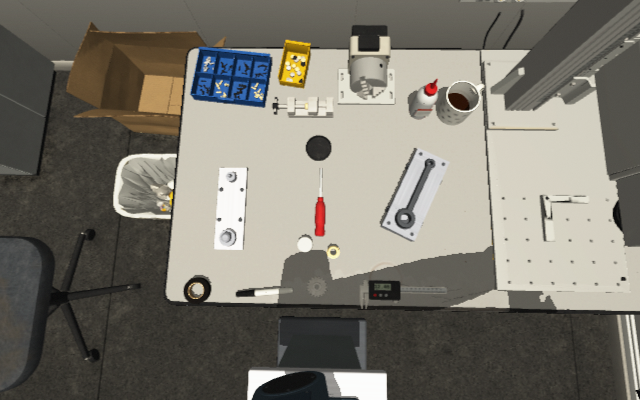

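View pics/side0.png

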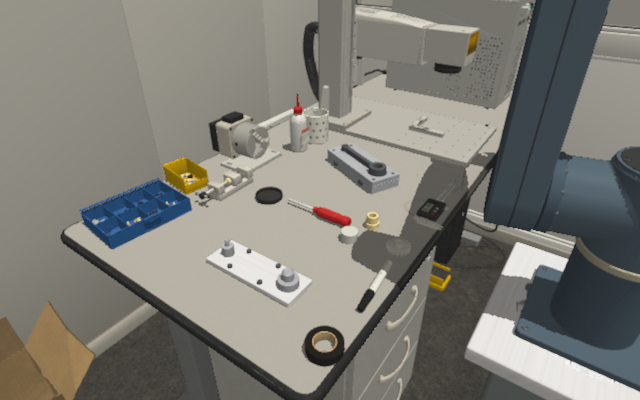

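The top view shows the die around (415,194), with the dark lever's boss at about (404,218) and its eye at (430,163). The fixture is at (231,208), with the big pin at about (228,237) and the small pin at (231,176). The side view shows both clearly: lever boss about (376,174), big pin about (288,274), small pin about (228,243).

```bash
python3 - <<'E'
from h import *
t=dict(np.load("top0.npz"));s=dict(np.load("side0.npz"))
for n,d,boxes in (("top",t,{"die":(375,140,455,245),"fix":(205,160,255,255)}),("side",s,{"die":(320,135,405,195),"fix":(200,230,320,305)})):
    P=pts(d)
    for k,(a,b,c,e) in boxes.items():
        Q=P[b:e,a:c];z=Q[...,2];C=d["color"][b:e,a:c]
        print(n,k,"desk z",np.median(z[(abs(z)<.01)]),"hist",[(h,int(((z>h-.002)&(z<=h+.002)).sum())) for h in np.arange(.004,.06,.004).round(3)])
        if k=="fix":
            for zc in(.04,):
                m=(z>zc);nl,l,st,ce=cv2.connectedComponentsWithStats(m.astype(np.uint8))
                for i in range(1,nl):
                    if st[i,4]>3:q=Q[l==i];print("  pin",ce[i]+[a,b],st[i,4],q.mean(0),q[:,2].max())
            m=(z>.008)&(z<.016);q=Q[m].astype(np.float32);print("  plate",cv2.minAreaRect(q[:,:2]*1000),np.median(q[:,2]))
        else:
            g=cv2.cvtColor(C,cv2.COLOR_BGR2GRAY);print("  z>.02 rect",cv2.minAreaRect((Q[(z>.026)&(z<.06)][:,:2]*1000).astype(np.float32)))
            m=(g<95)&(z>.03)
            nl,l,st,ce=cv2.connectedComponentsWithStats(m.astype(np.uint8))
            i=1+np.argmax(st[1:,4]);q=Q[l==i];print("  lever",st[i],q.mean(0),cv2.minAreaRect((q[:,:2]*1000).astype(np.float32)),np.percentile(q[:,2],[5,50,95]))
    for k,(a,b,c,e) in boxes.items():
        cv2.imwrite(f"pics/{n}_{k}.png",cv2.resize(d["color"][b:e,a:c],None,fx=5,fy=5,interpolation=cv2.INTER_CUBIC))
a=[cv2.imread(f"pics/{n}.png") for n in("top_die","top_fix","side_die","side_fix")]
W=np.zeros((600,800,3),np.uint8)
for im,(x,y,w,h) in zip(a,((0,0,229,300),(400,0,158,300),(0,310,400,282),(400,310,400,250))): W[y:y+h,x:x+w]=cv2.resize(im,(w,h))
cv2.imwrite("pics/crops.png",W)
E
```

```text
top die desk z 0.0002753508437726704 hist [(np.float64(0.004), 750), (np.float64(0.008), 24), (np.float64(0.012), 27), (np.float64(0.016), 38), (np.float64(0.02), 45), (np.float64(0.024), 78), (np.float64(0.028), 89), (np.float64(0.032), 910), (np.float64(0.036), 1436), (np.float64(0.04), 56), (np.float64(0.044), 83), (np.float64(0.048), 240), (np.float64(0.052), 169), (np.float64(0.056), 25)]
  z>.02 rect ((565.3735961914062, -232.45480346679688), (84.39091491699219, 215.38815307617188), 64.7195053100586)
  lever [ 20  19  39  69 437] [ 0.55603614 -0.22494647  0.04803719] ((499.2314147949219, -171.1820526123047), (79.68954467773438, 348.94219970703125), 46.16489028930664) [0.03294473 0.04745028 0.053496  ]
top fix desk z 4.178462472925748e-05 hist [(np.float64(0.004), 204), (np.float64(0.008), 235), (np.float64(0.012), 1507), (np.float64(0.016), 258), (np.float64(0.02), 27), (np.float64(0.024), 23), (np.float64(0.028), 122), (np.float64(0.032), 54), (np.float64(0.036), 22), (np.float64(0.04), 17), (np.float64(0.044), 45), (np.float64(0.048), 19), (np.float64(0.052), 0), (np.float64(
[... 1014 characters left out ...]
.05405434]
side fix desk z 0.0012683875164241631 hist [(np.float64(0.004), 1281), (np.float64(0.008), 149), (np.float64(0.012), 1755), (np.float64(0.016), 558), (np.float64(0.02), 98), (np.float64(0.024), 53), (np.float64(0.028), 173), (np.float64(0.032), 79), (np.float64(0.036), 72), (np.float64(0.04), 29), (np.float64(0.044), 52), (np.float64(0.048), 49), (np.float64(0.052), 0), (np.float64(0.056), 0)]
  pin [225.84210526 241.15789474] 19 [0.60024124 0.22387214 0.04390613] 0.04863452736057372
  pin [286.77 271.99] 100 [0.44930716 0.22471465 0.04516631] 0.04998689991773836
  plate ((526.0284423828125, 223.14852905273438), (205.6787567138672, 72.379638671875), 0.8616018891334534) 0.013205604
```

View pics/crops.png

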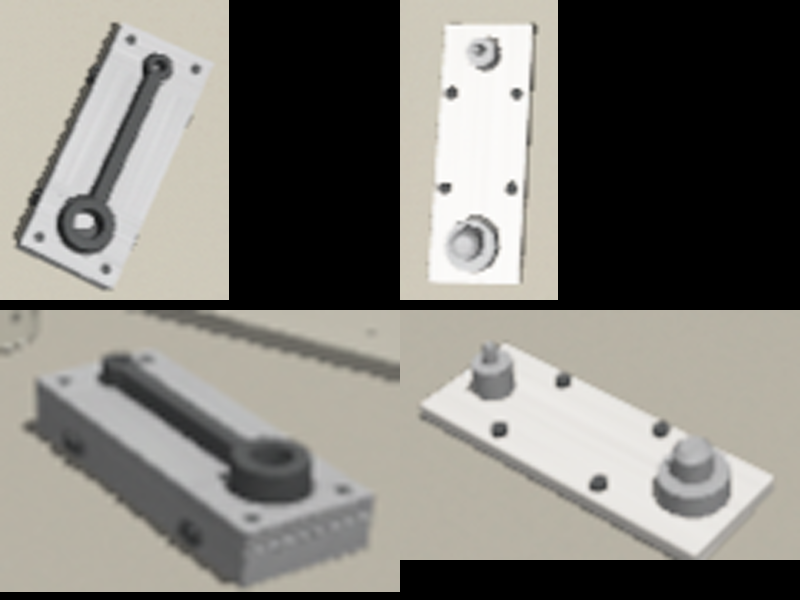

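The crops confirm that the lever lies boss-first in the die, the small pin is the far one and the big pin the near one. The die's 84x215 rectangle matches the text. Next I move to hover over the balance point.

Call:
{"fn": "carry_out", "kwargs": {"travel": [[0.02,-0.006,0],[0.06,-0.018,0],[0.105,-0.032,0],[0.15,-0.046,0],[0.2,-0.061,0],[0.25,-0.076,0],[0.3,-0.091,0],[0.35,-0.107,0],[0.4,-0.122,0],[0.436,-0.133,0]], "yaw": [-0.1,-0.24,-0.38,-0.52,-0.66,-0.8,-0.94,-1.08,-1.22,-1.36], "jaw": [0.085,0.085,0.085,0.085,0.085,0.085,0.085,0.085,0.085,0.085]}}

```text
time_s: 1.1
tcp_pos: [0.5438, -0.2204, 0.2307]
tool_rot: [-180.0, -0.0, 98.0]
contact_force: [0.2, -0.6, 0.8]
opening: 0.0848
grip_force: 0.0
```

Call:
{"fn": "carry_out", "kwargs": {"travel": [[0,0,0],[0,0,0],[0,0,0],[0,0,0],[0,0,0],[0,0,0],[0,0,0],[0,0,0],[0,0,0],[0,0,0]], "yaw": [-0.14,-0.28,-0.42,-0.56,-0.7,-0.84,-0.95,-1,-1,-1], "jaw": [0.06,0.06,0.06,0.06,0.06,0.06,0.06,0.06,0.06,0.06]}}

```text
time_s: 2.1
tcp_pos: [0.5424, -0.222, 0.2308]
tool_rot: [180.0, -0.1, 154.9]
contact_force: [0.4, 1.0, -0.4]
opening: 0.0598
grip_force: 0.0
```

```bash
python3 - <<'E'
from h import *
s=manip.read_state();print({k:np.round(s[k],4) for k in("time_s","q","tcp_pos","tool_rot","contact_force","opening")})
d=cam("wrist");np.savez("w1.npz",**d);cv2.imwrite("pics/w1.png",d["color"]);print(d["camera_matrix"],d["camera_from_world"])
E
```

```text
{'time_s': np.float64(2.1), 'q': array([-2.88120e+01,  1.20990e+01,  1.59033e+01,  9.38665e+01,
        1.20000e-03, -3.66470e+00]), 'tcp_pos': array([ 0.5424, -0.222 ,  0.2308]), 'tool_rot': array([ 1.799949e+02, -6.190000e-02,  1.548528e+02]), 'contact_force': array([ 0.4286,  0.9632, -0.363 ]), 'opening': np.float64(0.0598)}
[[309.70691629   0.         317.50637175]
 [  0.         309.70691629 196.3557722 ]
 [  0.           0.           1.        ]] [[ 4.24037412e-01  9.05644191e-01 -9.34329013e-04 -2.79887268e-02]
 [ 8.68136582e-01 -4.06181474e-01  2.85228830e-01 -5.98060996e-01]
 [ 2.57936326e-01 -1.21758820e-01 -9.58458993e-01  2.11161598e-01]
 [ 0.00000000e+00  0.00000000e+00  0.00000000e+00  1.00000000e+00]]
```

View pics/w1.png

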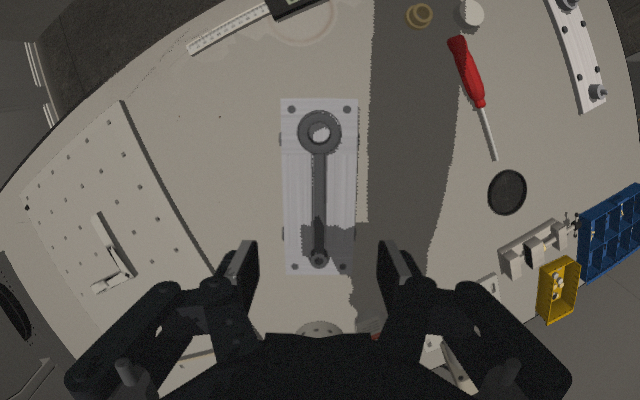

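The wrist view shows the die upright in the picture, with the boss near (320,132), the bar along column 319 and the eye near (318,260) in the gripper's shadow. The screwdriver and cap are clear of it. I measure the lever from this view's depth and edges.

```bash
cat >> h.py <<'E'
def fpts(d):
    K=np.array(d["camera_matrix"]);T=np.linalg.inv(np.array(d["camera_from_world"]));z=d["range_z"]
    v,u=np.mgrid[:z.shape[0],:z.shape[1]]
    x=(u-K[0,2])/K[0,0];y=(v-K[1,2])/K[1,1];r=np.hypot(x,y)+1e-9;k=np.tan(r)/r
    return np.stack([x*k*z,y*k*z,z],-1)@T[:3,:3].T+T[:3,3]
E
python3 - <<'E'
from h import *
w=dict(np.load("w1.npz"));t=dict(np.load("top0.npz"));s=dict(np.load("side0.npz"))
def rep(n,P,b):
    Q=P[b[1]:b[3],b[0]:b[2]].reshape(-1,3);Q=Q[(abs(Q[:,0]-.565)<.13)&(abs(Q[:,1]+.232)<.1)]
    z=Q[:,2];print(n,"die top",np.median(z[(z>.03)&(z<.039)]))
    bar=Q[(z>.0425)&(z<.058)]
    bx=lambda c:np.hypot(*(bar[:,:2]-c).T)
    A=np.array([.5026,-.2028]);B=bar[bx(A)<.03]
    (c,r)=cv2.minEnclosingCircle((B[:,:2]*1000).astype(np.float32));print(" boss",c,r,"z",np.percentile(B[:,2],[50,90]))
    E=np.array([.638,-.267]);q=bar[bx(E)<.016];print(" eye",cv2.minEnclosingCircle((q[:,:2]*1000).astype(np.float32)),np.median(q[:,2]))
    m=bar[(bx(A)>.03)&(bx(E)>.02)]
    vx,vy,x0,y0=cv2.fitLine((m[:,:2]*1000).astype(np.float32),cv2.DIST_L2,0,.01,.01).ravel()
    print(" bar dir",np.degrees(np.arctan2(vy,vx)),x0,y0,"z",np.median(m[:,2]),len(m), "boss off line",(c[0]-x0)*vy-(c[1]-y0)*vx)
rep("wrist",fpts(w),(270,90,370,285));rep("top",pts(t),(375,140,455,245));rep("side",pts(s),(320,135,405,195))
# colour: bore/boss by ray
g=cv2.cvtColor(w["color"],cv2.COLOR_BGR2GRAY);m=((g<95)).astype(np.uint8)[100:275,285:352]
nl,l,st,ce=cv2.connectedComponentsWithStats(m);print(st[1:][st[1:,4]>50])
for v in (165,180,195,210): 
    c=np.where(m[v-100]>0)[0]+285; print(v,c.min(),c.max(),onplane(w,(c.min()+c.max())/2,v,.047,True))
E
```

```text
wrist die top 0.03349290144521527
 boss (506.0729675292969, -203.8020477294922) 26.2531795501709 z [0.05114376 0.05223024]
 eye ((635.1761474609375, -266.4921875), 13.189119338989258) 0.04625449063922579
 bar dir -25.207016 572.3786 -235.70537 z 0.046358576334052076 884 boss off line -0.62640953
top die top 0.0344779552095027
 boss (506.0181579589844, -204.64617919921875) 26.132097244262695 z [0.05194369 0.05405012]
 eye ((635.5482177734375, -266.698486328125), 12.658724784851074) 0.046826640422780175
 bar dir -25.153542 574.4924 -236.20927 z 0.04736774214016981 213 boss off line 0.534626
side die top 0.035767725057276684
 boss (507.1614685058594, -199.90025329589844) 26.171762466430664 z [0.05142511 0.05445452]
 eye ((635.6279907226562, -263.6385803222656), 12.923388481140137) 0.04765633416539097
 bar dir -24.872541 574.712 -232.16695 z 0.04832605407322979 116 boss off line -0.8620033
[[  12   10   55  165 4352]]
165 314 326 [ 0.53376137 -0.21601774  0.047     ]
180 312 325 [ 0.54805133 -0.22446615  0.047     ]
195 312 325 [ 0.56337523 -0.23162506  0.047     ]
210 312 325 [ 0.57914114 -0.23898855  0.047     ]
```

Heights agree: die top about 34 mm, bar 47 mm, boss 52 mm. The boss-to-eye distance comes out at 149.6 mm and the bar lies at -25.2°. The balance point is about (0.543, -0.222), nearly under the tool, so I descend.

Call:
{"fn": "carry_out", "kwargs": {"travel": [[0,0,0.008],[0,0,0.024],[0,0,0.044],[0,0,0.066],[0,0,0.088],[-0.001,0.0005,0.11],[-0.001,0.0005,0.13],[-0.001,0.0005,0.145],[-0.001,0.0005,0.15],[-0.001,0.0005,0.15]], "yaw": [0,0,0,0,0,0,0,0,0,0], "jaw": [0.04,0.04,0.04,0.04,0.04,0.04,0.04,0.04,0.04,0.04]}}

```text
time_s: 3.15
tcp_pos: [0.543, -0.2217, 0.0803]
tool_rot: [180.0, -0.1, 154.9]
contact_force: [-0.1, 0.9, -0.1]
opening: 0.0403
grip_force: 0.0
```

```bash
python3 - <<'E'
from h import *
s=manip.read_state();print({k:np.round(s[k],4) for k in("time_s","tcp_pos","tool_rot","contact_force","ft_torque","opening")})
d=cam("wrist");np.savez("w2.npz",**d);cv2.imwrite("pics/w2.png",d["color"])
P=fpts(d);Q=P[60:330,230:410].reshape(-1,3);q=Q[(Q[:,2]>.0425)&(Q[:,2]<.058)&(abs(Q[:,0]-.57)<.09)&(abs(Q[:,1]+.235)<.06)]
m=q[np.hypot(q[:,0]-.5025,q[:,1]+.2025)>.032];m=m[(abs(m[:,2]-.0465)<.003)]
f=cv2.fitLine((m[:,:2]*1000).astype(np.float32),cv2.DIST_HUBER,0,.01,.01).ravel();print(f,np.degrees(np.arctan2(f[1],f[0])),len(m),m[:,0].min(),m[:,0].max())
E
```

```text
{'time_s': np.float64(3.15), 'tcp_pos': array([ 0.543 , -0.2217,  0.0803]), 'tool_rot': array([ 1.799949e+02, -1.121000e-01,  1.549095e+02]), 'contact_force': array([-0.1083,  0.9276, -0.1448]), 'ft_torque': array([-0.0491,  0.0126,  0.0201]), 'opening': np.float64(0.0403)}
[ 9.0724587e-01 -4.2060062e-01  5.6920502e+02 -2.3382393e+02] -24.87251 2208 0.5283903496009126 0.619651691165727
```

View pics/w2.png

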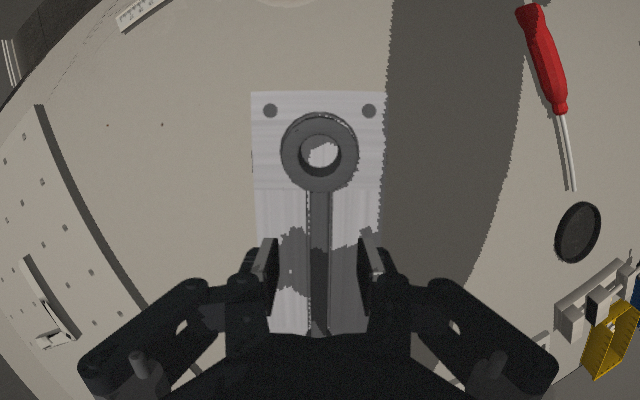

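The bar runs down column 319, midway between the fingers (270 and 370), and the boss is clear at (320,152). The bar line at x=0.543 gives y=-0.2217, the same as the TCP. I go down and close.

Call:
{"fn": "carry_out", "kwargs": {"travel": [[0,0,0.008],[0,0,0.018],[0,0,0.028],[0,0,0.036],[0,0,0.041],[0,0,0.0425],[0,0,0.0425],[0,0,0.0425],[0,0,0.0425],[0,0,0.0425]], "yaw": [0,0,0,0,0,0,0,0,0,0], "jaw": [0.04,0.04,0.04,0.04,0.04,0.04,0.03,0.02,0.02,0.02], "newtons": 40}}

```text
time_s: 4.2
tcp_pos: [0.5441, -0.2222, 0.0393]
tool_rot: [-180.0, 0.1, 154.9]
contact_force: [-0.1, 1.2, 1.1]
opening: 0.0201
grip_force: 0.0
```

Call:
{"fn": "carry_out", "kwargs": {"travel": [[0,0,0],[0,0,0],[0,0,0],[0,0,0],[0,0,0],[0,0,0],[0,0,0],[0,0,0]], "yaw": [0,0,0,0,0,0,0,0], "jaw": [0.015,0.012,0.009,0.005,0.0,0.0,0.0,0.0], "newtons": 90}}

```text
time_s: 5.0
tcp_pos: [0.5442, -0.2217, 0.0395]
tool_rot: [179.9, 0.0, 154.9]
contact_force: [-0.3, 2.6, 6.0]
opening: 0.0089
grip_force: 89.4
```

Call:
{"fn": "carry_out", "kwargs": {"travel": [[0,0,-0.001],[0,0,-0.003],[0,0,-0.006],[0,0,-0.01],[0,0,-0.014],[0,0,-0.018],[0,0,-0.022],[0,0,-0.025],[0,0,-0.025],[0,0,-0.025]], "yaw": [0,0,0,0,0,0,0,0,0,0], "jaw": [0,0,0,0,0,0,0,0,0,0]}}

```text
time_s: 6.0
tcp_pos: [0.5437, -0.2221, 0.064]
tool_rot: [-180.0, 0.0, 154.9]
contact_force: [0.0, -0.1, -5.8]
opening: 0.0085
grip_force: 88.2
```

```bash
python3 - <<'E'
from h import *
s=manip.read_state();print({k:np.round(s[k],4) for k in("time_s","tcp_pos","tool_rot","contact_force","ft_torque","opening","grip_force")})
d=cam("wrist");np.savez("w3.npz",**d);e=cam("side");np.savez("s3.npz",**e)
W=np.zeros((600,800,3),np.uint8);W[:400,:640]=d["color"];W[400:,:400]=cv2.resize(e["color"][120:220,300:500],(400,200),interpolation=cv2.INTER_CUBIC)
cv2.imwrite("pics/w3.png",W)
E
```

```text
{'time_s': np.float64(6.0), 'tcp_pos': array([ 0.5437, -0.2221,  0.064 ]), 'tool_rot': array([-1.799933e+02,  7.100000e-03,  1.549157e+02]), 'contact_force': array([ 0.0464, -0.0787, -5.8397]), 'ft_torque': array([ 0.0051,  0.01  , -0.048 ]), 'opening': np.float64(0.0085), 'grip_force': np.float64(88.2309)}
```

View pics/w3.png

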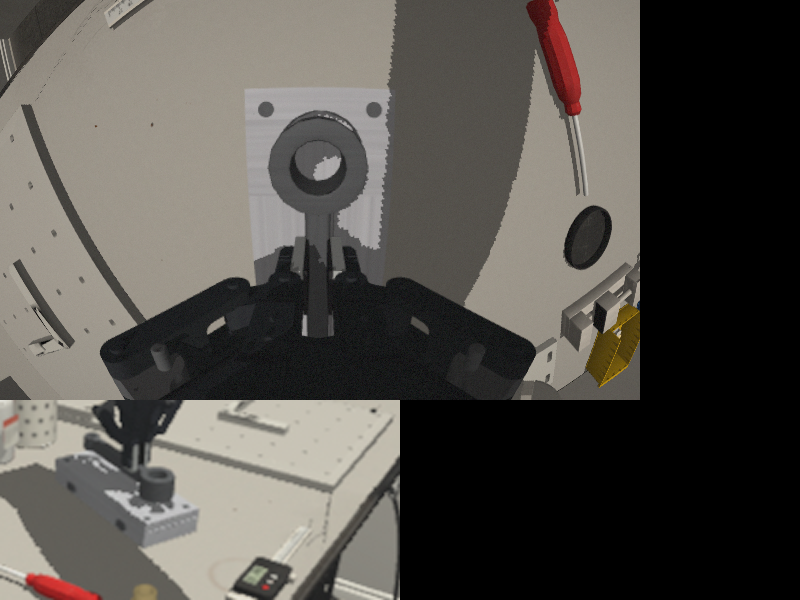

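The lever is out of the die, gripped across the bar, with the boss at (318,162) in the wrist view. It weighs about 5.8 N and the torque is near zero. I lift it straight up some more, then check that it is level.

Call:
{"fn": "carry_out", "kwargs": {"travel": [[0,0,-0.003],[0,0,-0.009],[0,0,-0.018],[0,0,-0.028],[0,0,-0.04],[0,0,-0.052],[0,0,-0.062],[0,0,-0.07],[0,0,-0.075],[0,0,-0.075]], "yaw": [0,0,0,0,0,0,0,0,0,0], "jaw": [0,0,0,0,0,0,0,0,0,0]}}

```text
time_s: 7.1
tcp_pos: [0.5442, -0.2224, 0.1399]
tool_rot: [-180.0, 0.1, 154.9]
contact_force: [-0.4, 0.3, -5.0]
opening: 0.0087
grip_force: 88.2
```

```bash
python3 - <<'E'
from h import *
s=manip.read_state();print({k:np.round(s[k],4) for k in("time_s","q","tcp_pos","tool_rot","contact_force","ft_torque","opening","grip_force")})
d=cam("wrist");e=cam("side");t=cam("top")
for n,x in(("w4",d),("s4",e),("t4",t)):np.savez(n+".npz",**x)
for n,P,b in(("w",fpts(d),(230,80,400,335)),("side",pts(e),(280,80,440,200)),("top",pts(t),(375,120,480,260))):
    Q=P[b[1]:b[3],b[0]:b[2]].reshape(-1,3);u=np.array([.905,-.425]);o=s["tcp_pos"][:2]
    a=(Q[:,:2]-o)@u;c=(Q[:,:2]-o)@[.425,.905]
    m=(abs(c)<.025)&(abs(a)<.13)&(Q[:,2]>.10)&(Q[:,2]<.16);
    for lo,hi,w in((-.07,-.02,.025),(-.025,-.015,.006),(.02,.05,.006),(.05,.09,.006),(.09,.12,.014)):
        k=m&(a>lo)&(a<hi)&(abs(c)<w)
        if k.sum()>5:print(n,lo,hi,k.sum(),"z pct",np.percentile(Q[k,2],[10,50,75,90]).round(4),"a",a[k].min().round(4),a[k].max().round(4),"c",np.percentile(c[k],[2,98]).round(4))
E
```

```text
{'time_s': np.float64(7.1), 'q': array([-2.87581e+01,  1.19158e+01,  5.35310e+00,  8.33379e+01,
       -2.00000e-04, -3.67220e+00]), 'tcp_pos': array([ 0.5442, -0.2224,  0.1399]), 'tool_rot': array([-1.799934e+02,  9.920000e-02,  1.549141e+02]), 'contact_force': array([-0.4462,  0.3041, -4.967 ]), 'ft_torque': array([ 0.0335, -0.0724, -0.0618]), 'opening': np.float64(0.0087), 'grip_force': np.float64(88.2453)}
w -0.07 -0.02 6351 z pct [0.1433 0.1515 0.152  0.1524] a -0.068 -0.02 c [-0.0202  0.0186]
w -0.025 -0.015 393 z pct [0.146  0.1468 0.1472 0.1476] a -0.0249 -0.015 c [-0.0057  0.0047]
w 0.02 0.05 802 z pct [0.1461 0.1469 0.1472 0.1476] a 0.0201 0.05 c [-0.0058  0.0046]
side -0.07 -0.02 300 z pct [0.1289 0.1455 0.1518 0.1533] a -0.0695 -0.0249 c [-0.0157  0.0227]
side 0.02 0.05 39 z pct [0.1319 0.1414 0.1473 0.1483] a 0.0203 0.0493 c [-0.0032  0.0059]
side 0.05 0.09 48 z pct [0.1319 0.1462 0.1479 0.1485] a 0.0516 0.0896 c [-0.0039  0.006 ]
side 0.09 0.12 55 z pct [0.1332 0.1444 0.1477 0.1485] a 0.0905 0.1122 c [-0.0079  0.0117]
top -0.07 -0.02 339 z pct [0.1315 0.1506 0.1519 0.1527] a -0.0686 -0.0202 c [-0.0174  0.0206]
top -0.025 -0.015 27 z pct [0.1428 0.1464 0.1473 0.1481] a -0.024 -0.0158 c [-0.0057  0.0053]
top 0.09 0.12 59 z pct [0.1327 0.145  0.1463 0.1476] a 0.0902 0.1131 c [-0.0032  0.0099]
```

The lever is level, with the bar top at 146.8 mm on one side and 146.9 mm on the other. I carry it most of the way and stop short in y, to see the pins beside it.

Call:
{"fn": "carry_out", "kwargs": {"travel": [[0.002,0.003,0],[0.006,0.009,0],[0.012,0.018,0],[0.019,0.03,0],[0.029,0.045,0],[0.041,0.063,0],[0.054,0.084,0],[0.068,0.105,0],[0.081,0.126,0],[0.095,0.147,0]], "yaw": [0,0,0,0,0,0,0,0,0,0], "jaw": [0,0,0,0,0,0,0,0,0,0]}}

```text
time_s: 8.25
tcp_pos: [0.5194, -0.0462, 0.1391]
tool_rot: [180.0, 0.0, 155.0]
contact_force: [0.1, -0.4, -5.5]
opening: 0.0085
grip_force: 88.2
```

Call:
{"fn": "carry_out", "kwargs": {"travel": [[0.014,0.021,0],[0.027,0.042,0],[0.041,0.063,0],[0.054,0.084,0],[0.066,0.102,0],[0.076,0.117,0],[0.084,0.13,0],[0.091,0.141,0],[0.096,0.149,0],[0.098,0.152,0]], "yaw": [-0.02,-0.06,-0.12,-0.18,-0.24,-0.3,-0.36,-0.41,-0.44,-0.445], "jaw": [0,0,0,0,0,0,0,0,0,0]}}

```text
time_s: 9.25
tcp_pos: [0.4952, 0.1318, 0.1389]
tool_rot: [180.0, 0.0, -179.5]
contact_force: [0.9, -1.2, -5.7]
opening: 0.0085
grip_force: 88.3
```

Call:
{"fn": "carry_out", "kwargs": {"travel": [[0,0,0],[0,0,0],[0,0,0],[0,0,0]], "yaw": [0,0,0,0], "jaw": [0,0,0,0]}}

```text
time_s: 9.65
tcp_pos: [0.4958, 0.13, 0.1388]
tool_rot: [-180.0, -0.0, -179.7]
contact_force: [-0.2, -0.2, -5.0]
opening: 0.0089
grip_force: 88.3
```

```bash
python3 - <<'E'
from h import *
s=manip.read_state();print({k:np.round(s[k],4) for k in("time_s","q","tcp_pos","tool_rot","contact_force","opening","grip_force")})
d=cam("wrist");t=cam("top");e=cam("side")
for n,x in(("w5",d),("t5",t),("s5",e)):np.savez(n+".npz",**x)
W=np.zeros((600,800,3),np.uint8);W[:400,:640]=d["color"];W[400:,:300]=cv2.resize(t["color"][150:260,190:355],(300,200));W[400:,400:800]=cv2.resize(e["color"][180:310,120:380],(400,200));cv2.imwrite("pics/w5.png",W)
E
```

```text
{'time_s': np.float64(9.65), 'q': array([ 7.19570e+00,  8.57200e-01, -6.78290e+00,  8.23667e+01,
       -8.30000e-03,  6.85030e+00]), 'tcp_pos': array([0.4958, 0.13  , 0.1388]), 'tool_rot': array([-1.799909e+02, -5.800000e-03, -1.796545e+02]), 'contact_force': array([-0.1578, -0.2095, -5.028 ]), 'opening': np.float64(0.0089), 'grip_force': np.float64(88.2866)}
```

View pics/w5.png

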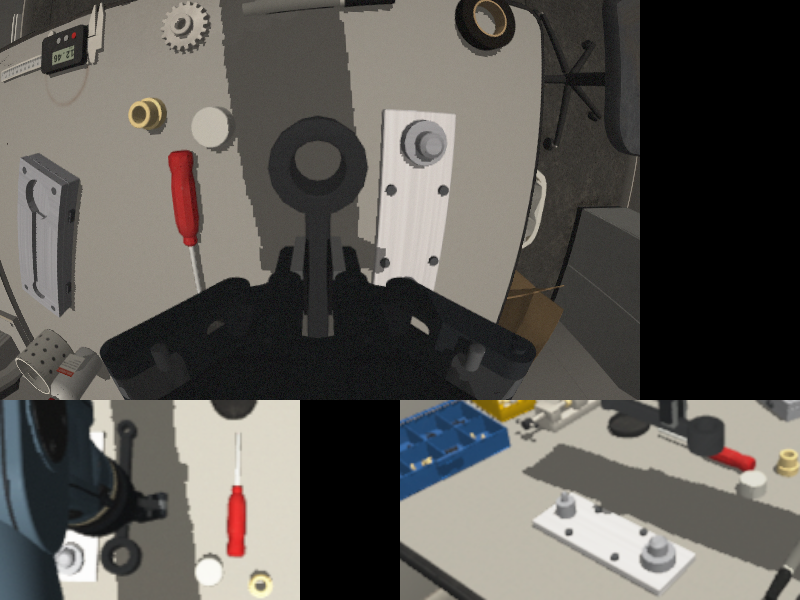

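The wrist view shows the lever boss at (318,165) with the big pin beside it at (430,145), and the plate running downward. In the side view both pins are clear (small about (226,242), big about (287,272)). I measure the offsets from boss to pin.

```bash
python3 - <<'E'
from h import *
w=dict(np.load("w5.npz"));t=dict(np.load("t5.npz"));e=dict(np.load("s5.npz"));t0=dict(np.load("top0.npz"));s0=dict(np.load("side0.npz"))
f=lambda q:(q[:,:2]*1000).astype(np.float32)
def sel(P,x0,x1,y0,y1,z0,z1):
    Q=P.reshape(-1,3);return Q[(Q[:,0]>x0)&(Q[:,0]<x1)&(Q[:,1]>y0)&(Q[:,1]<y1)&(Q[:,2]>z0)&(Q[:,2]<z1)]
for n,P in(("wrist",fpts(w)),("top5",pts(t)),("side5",pts(e)),("top0",pts(t0)),("side0",pts(s0))):
    for k,b in(("bigpin",(.43,.47,.2,.245,.043,.05)),("bigseat",(.42,.485,.185,.26,.025,.033)),("smallpin",(.58,.62,.2,.245,.043,.05)),("smallseat",(.575,.625,.195,.25,.025,.033)),("plate",(.40,.65,.17,.27,.009,.015)),("boss",(.42,.4755,.10,.16,.147,.156)),("eye",(.585,.62,.10,.16,.143,.149)),("bar",(.478,.59,.12,.14,.143,.149))):
        q=sel(P,*b)
        if len(q)<8:continue
        c,r=cv2.minEnclosingCircle(f(q))
        o=cv2.minAreaRect(f(q)) if k in("plate",) else ""
        if k=="bar":o=cv2.fitLine(f(q),cv2.DIST_HUBER,0,.01,.01).ravel().round(3)
        print(n,k,len(q),np.round(c,1),round(r,1),"mean",q.mean(0).round(4),"bbox mid",((q.min(0)+q.max(0))/2).round(4)[:2],"ext",np.ptp(q,0).round(4)[:2],o)
E
```

```text
wrist bigpin 348 [450.4 221.5] 10.2 mean [0.4501 0.2208 0.0449] bbox mid [0.4501 0.2214] ext [0.018 0.019] 
wrist bigseat 943 [450.4 221.2] 20.2 mean [0.4493 0.2177 0.0275] bbox mid [0.4502 0.2211] ext [0.0393 0.0392] 
wrist plate 9751 [517.6 222.5] 100.3 mean [0.5107 0.2194 0.0114] bbox mid [0.5173 0.2215] ext [0.1892 0.0711] ((517.4119262695312, 221.47377014160156), (189.17149353027344, 70.78819274902344), 0.2653186321258545)
wrist boss 5348 [451.4 128.6] 23.9 mean [0.4484 0.1288 0.1506] bbox mid [0.4514 0.1288] ext [0.0478 0.0436] 
wrist bar 2229 [513.1 129.1] 35.4 mean [0.5083 0.1293 0.1458] bbox mid [0.5131 0.13  ] ext [0.0701 0.0199] [1.00000e+00 6.00000e-03 5.08881e+02 1.29438e+02]
top5 bigpin 50 [450.5 220.9] 9.9 mean [0.4507 0.22   0.0456] bbox mid [0.4507 0.2212] ext [0.019  0.0192] 
top5 bigseat 120 [450.8 219.9] 19.4 mean [0.4499 0.2155 0.0282] bbox mid [0.4508 0.2197] ext [0.0361 0.037 ] 
top5 plate 353 [525.1 210.7] 103.9 mean [0.4766 0.2031 0.012 ] bbox mid [0.5254 0.21  ] ext [0.2037 0.049 ] ((525.183349609375, 207.35475158691406), (48.679012298583984, 204.61320495605
[... 1909 characters left out ...]
3828, 70.78455352783203), 0.3999534845352173)
side0 bigpin 82 [451.3 222.7] 11.2 mean [0.4496 0.2239 0.0459] bbox mid [0.4513 0.2225] ext [0.0222 0.0207] 
side0 bigseat 203 [450.3 222.7] 20.5 mean [0.4464 0.2276 0.0289] bbox mid [0.4508 0.2223] ext [0.0391 0.0401] 
side0 smallpin 11 [601.1 224. ] 3.2 mean [0.6006 0.2242 0.0459] bbox mid [0.6012 0.2241] ext [0.0061 0.0044] 
side0 smallseat 47 [600.1 223.7] 11.7 mean [0.5949 0.2274 0.029 ] bbox mid [0.5989 0.2241] ext [0.0192 0.0225] 
side0 plate 2205 [525.9 222.1] 107.0 mean [0.5223 0.2284 0.0131] bbox mid [0.526  0.2225] ext [0.2055 0.0739] ((526.0284423828125, 223.14852905273438), (205.67874145507812, 72.37963104248047), 0.8616021871566772)
```

Boss-to-pin offset is +92.5 mm in y and about +0.6 mm in x, agreed by all three views. The lever and fixture yaws match within about 0.1°. I move across at height.

Call:
{"fn": "carry_out", "kwargs": {"travel": [[0,0.003,0],[0,0.01,0],[0,0.022,0],[0,0.036,0],[0,0.052,0],[-0.001,0.067,0],[-0.001,0.08,0],[-0.001,0.088,0],[-0.001,0.092,0],[-0.001,0.0925,0]], "yaw": [0,0,0,0,0,0,0,0,0,0], "jaw": [0,0,0,0,0,0,0,0,0,0]}}

```text
time_s: 10.8
tcp_pos: [0.4959, 0.2235, 0.1387]
tool_rot: [-180.0, -0.0, -179.5]
contact_force: [0.3, -0.7, -6.2]
opening: 0.0089
grip_force: 88.3
```

Call:
{"fn": "carry_out", "kwargs": {"travel": [[0,0,0.001],[0,0,0.005],[0,0,0.011],[0,0,0.018],[0,0,0.025],[0,0,0.032],[0,0,0.038],[0,0,0.0415],[0,0,0.043],[0,0,0.0435]], "yaw": [0,0,0,0,0,0,0,0,0,0], "jaw": [0,0,0,0,0,0,0,0,0,0]}}

```text
time_s: 11.8
tcp_pos: [0.496, 0.2231, 0.0952]
tool_rot: [-180.0, -0.0, -179.6]
contact_force: [-0.2, -1.0, -4.7]
opening: 0.0089
grip_force: 88.3
```

Call:
{"fn": "carry_out", "kwargs": {"travel": [[0,0,0],[0,0,0],[0,0,0],[0,0,0],[0,0,0]], "yaw": [0,0,0,0,0], "jaw": [0,0,0,0,0]}}

```text
time_s: 12.3
tcp_pos: [0.4961, 0.2231, 0.0955]
tool_rot: [180.0, 0.0, -179.6]
contact_force: [-1.2, -0.5, -5.2]
opening: 0.009
grip_force: 88.3
```

```bash
python3 - <<'E'
from h import *
s=manip.read_state();print({k:np.round(s[k],4) for k in("time_s","qvel","tcp_pos","tool_rot","contact_force","ft_torque","opening","grip_force")})
d=cam("wrist");t=cam("top");e=cam("side")
for n,x in(("w6",d),("t6",t),("s6",e)):np.savez(n+".npz",**x)
f=lambda q:(q[:,:2]*1000).astype(np.float32)
def sel(P,x0,x1,y0,y1,z0,z1):
    Q=P.reshape(-1,3);return Q[(Q[:,0]>x0)&(Q[:,0]<x1)&(Q[:,1]>y0)&(Q[:,1]<y1)&(Q[:,2]>z0)&(Q[:,2]<z1)]
for n,P in(("wrist",fpts(d)),("top",pts(t)),("side",pts(e))):
    for k,b in(("boss",(.42,.472,.19,.26,.1025,.111)),("eye",(.585,.62,.2,.25,.098,.105)),("bar",(.478,.59,.212,.234,.098,.105)),("bigpin",(.43,.47,.2,.245,.040,.05)),("smallpin",(.59,.61,.21,.235,.04,.05))):
        q=sel(P,*b)
        if len(q)<8:continue
        print(n,k,len(q),"z",np.median(q[:,2]).round(4),"lo",q.min(0).round(4)[:2],"hi",q.max(0).round(4)[:2],"mid",((q.min(0)+q.max(0))/2).round(4)[:2],cv2.fitLine(f(q),cv2.DIST_HUBER,0,.01,.01).ravel().round(3) if k=="bar" else "")
W=np.zeros((600,800,3),np.uint8);W[:400,:640]=d["color"];W[400:,:300]=cv2.resize(t["color"][150:260,190:355],(300,200));W[400:,400:800]=cv2.resize(e["color"][180:310,120:380],(400,200));cv2.imwrite("pics/w6.png",W)
E
```

```text
{'time_s': np.float64(12.3), 'qvel': array([-0.04  ,  0.0506, -0.0406, -0.064 , -0.1123,  0.0241]), 'tcp_pos': array([0.4961, 0.2231, 0.0955]), 'tool_rot': array([ 1.799965e+02,  1.620000e-02, -1.795850e+02]), 'contact_force': array([-1.2109, -0.4865, -5.2484]), 'ft_torque': array([ 0.0392, -0.0158,  0.0022]), 'opening': np.float64(0.009), 'grip_force': np.float64(88.334)}
wrist boss 5397 z 0.1073 lo [0.4277 0.2001] hi [0.4719 0.2436] mid [0.4498 0.2218] 
wrist bar 2230 z 0.1024 lo [0.478  0.2122] hi [0.5486 0.2339] mid [0.5133 0.2231] [1.00000e+00 9.00000e-03 5.09059e+02 2.22578e+02]
wrist bigpin 681 z 0.045 lo [0.4446 0.2106] hi [0.4608 0.2323] mid [0.4527 0.2215] 
top boss 228 z 0.1075 lo [0.4295 0.1994] hi [0.4712 0.2417] mid [0.4504 0.2205] 
top eye 59 z 0.1026 lo [0.5866 0.211 ] hi [0.6082 0.2319] mid [0.5974 0.2215] 
top bar 169 z 0.1026 lo [0.4782 0.2153] hi [0.5897 0.2283] mid [0.5339 0.2218] [1.00000e+00 5.00000e-03 5.49607e+02 2.20973e+02]
top smallpin 8 z 0.0441 lo [0.5975 0.2193] hi [0.6034 0.2249] mid [0.6004 0.2221] 
side boss 340 z 0.1086 lo [0.4272 0.2019] hi [0.4709 0.2448] mid [0.449  0.2233] 
side eye 81 z 0.1033 lo [0.5854 0.2134] hi [0.6091 0.2351] mid [0.5972 0.2243] 
side bar 234 z 0.1034 lo [0.4782 0.2135] hi [0.59   0.2338] mid [0.5341 0.2236] [1.00000e+00 3.00000e-03 5.42220e+02 2.27089e+02]
side bigpin 99 z 0.0456 lo [0.44   0.2117] hi [0.461  0.2337] mid [0.4505 0.2227] 
side smallpin 18 z 0.0448 lo [0.5962 0.2188] hi [0.6048 0.2275] mid [0.6005 0.2231]
```

View pics/w6.png

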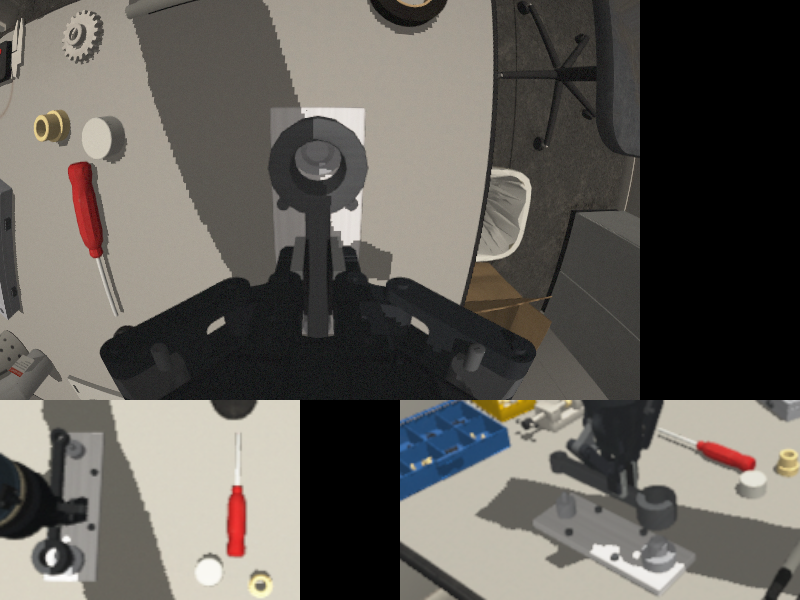

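The bore sits over the big pin, seen through it at (318,160), and the eye over the small pin. The lever is level and about 31 mm above the tips. It is roughly 1 mm short along x, so I trim that, settle, and hand in.

Call:
{"fn": "carry_out", "kwargs": {"travel": [[-0.0005,0,0.0005],[-0.001,0,0.001],[-0.001,0,0.001],[-0.001,0,0.001],[-0.001,0,0.001],[-0.001,0,0.001],[-0.001,0,0.001],[-0.001,0,0.001],[-0.001,0,0.001],[-0.001,0,0.001]], "yaw": [0,0,0,0,0,0,0,0,0,0], "jaw": [0,0,0,0,0,0,0,0,0,0]}}

```text
time_s: 13.45
tcp_pos: [0.497, 0.2231, 0.0943]
tool_rot: [-180.0, 0.0, -179.6]
contact_force: [-0.2, 0.1, -5.7]
opening: 0.0089
grip_force: 88.3
```

```bash
python3 - <<'E'
from h import *
s=manip.read_state();print({k:np.round(s[k],4) for k in("time_s","qvel","tcp_pos","tool_rot","contact_force","grip_force")})
print(manip.finish_job())
E
```

```text
{'time_s': np.float64(13.45), 'qvel': array([ 0.0852,  0.0404, -0.0289,  0.0552, -0.0092,  0.0168]), 'tcp_pos': array([0.497 , 0.2231, 0.0943]), 'tool_rot': array([-1.799999e+02,  3.000000e-04, -1.795873e+02]), 'contact_force': array([-0.2448,  0.0683, -5.668 ]), 'grip_force': np.float64(88.3341)}
the job is handed in; nothing more can be done
None
```

I handed the job in at 13.5 s: the lever is held still and level about 3 cm above the pin tips, boss over the big pin and eye over the small pin to within about 1–2 mm by camera, with nothing else touched.

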